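# Shut off the torch gas in the bench valve box

## Task

Turn off the torch gas at this metalworker's bench: with the fingertips, slide the cover of the green valve box all the way back, then push the red valve handle fully shut, a quarter turn clockwise until it lies across its pipe. Leave the cover open and the blue handle as it is, and do not lift or shift the jar, the bangle or the hammer.

Things in the scene. Friction and masses are not known exactly. Their poses are not given: they have to be found in the camera images.
- valve_box: Green steel box fixed to the bench, 300 (x) by 290 (y) mm, rim 90 mm high; origin under its centre, -x side towards the robot. Front half an open well (box x -142 to 0, y -137 to 137 mm), rear half closed. Guide rails along both y sides, top at 104 mm, inner edges at y = -126 and 126 mm. Under the cover stand two valves at box x = -45 mm, y = 50 and -65 mm; red and blue either way round.
- cover (a joint): Sliding aluminium cover, 150 x 262 x 7 mm, top 98 mm above the bench. Metres: 0 closed over the front well, grows as it slides along the box's +x (away from the robot) to 0.145 at its stop over the rear half. Starts up to 0.02 open. It cannot lift; sliding takes about 2 to 4 N and it stays where it is left.
- cover_rib (a point): Centre of the top of the black push rib in the middle of the cover: the rib is 120 mm long along the box's y, 16 mm thick, 22 mm high; this point is 120 mm above the bench. It moves with the cover.
- red_handle (a joint): Red lever handle of the gas valve, on a vertical axis. Radians: 0 open, lever along its copper pipe, pointing to the box's -x; grows clockwise seen from above to 1.571 shut, lever pointing to the box's +y, at a hard stop. Starts at 0 to 0.25. Stays where it is left; 1 to 2 N at the tip turns it.
- red_pivot (a point): On the red handle's turning axis, half-way up the lever, 67 mm above the bench.
- red_tip (a point): Free end of the red lever, 70 mm from the pivot, half-way up. The lever is 14 mm wide and 18 mm high, from 58 to 76 mm above the bench; the pipe below it reaches up to 46 mm at most (away from the axis).
- blue_handle (a joint): Blue lever handle of the other valve, of the same make, size and sense as the red one; starts at 0 to 0.25 rad; to be left as it is.
- blue_tip (a point): Free end of the blue lever, 70 mm from its axis, 67 mm above the bench.
- jar: Bystander: loose blue ceramic jar with a dark cap, 56 mm across, 85 mm tall, standing beside the box, on its +y side. Origin at the centre of its underside.
- bangle: Bystander: loose steel bangle lying flat beside the box, on its +y side, 68 mm across, 18 mm high. Origin at the centre of its underside.
- hammer: Bystander: loose hammer 240 mm long lying on the bench beside the box, on its -y side. Origin on its underside, its x axis along the handle towards the head.

How it is judged:
By the outcome, as a careful person would: the job done as asked, in the order asked, and still so for the second after the job is handed in, with the robot touching nothing.
It also fails if it takes over 46 s, if anything falls off the work surface, if the arm or the gripper's body presses on something with over 40 N, if the wrist force passes 120 N, or if a joint passes its speed limit or range.

## Robot

A 6-joint arm with a two-finger parallel gripper is mounted at the origin on the work surface. World frame = base frame: x ahead of the robot, y to its left, z up, the work surface at z = 0. Lengths are in m, angles in rad, forces in N, time in s.
With the tool pointing down it reaches from about 0.35 to 0.85 m from the base axis. Payload 8.1 kg.
Tool frame: the origin (TCP) lies midway between the tips of the shut fingers; the grasp point (between the pads) lies robot.grasp_offset behind it (robot.grasp_offset is the distance from the TCP to the grasp point, in m); z points along the fingers, y is the direction in which the jaws open and shut (so a half turn about z gives the same grasp; the last joint's range is limited). The gripper opens to 93 mm and grips with 3 to 60 N. Pads are 15 mm wide; open, the fingers measure 128 mm over their backs; the gripper's body (75 mm by 188 mm) begins 65 mm behind the grasp point.
Start: joints at [-1.267, 0.13, 1.488, -0, 1.523, -0.085], TCP at [0.227, -0.555, 0.194] pointing down, gripper open.
Joint ranges: [-2.96, 2.96], [-0.89, 2.26], [0.02, 2.5], [-1.34, 4.48], [0, 2.73], [-2.66, 2.66]. Speed limits (rad/s): [2.39, 2.39, 2.79, 3.14, 3.14, 3.14].

## Interface

Orientations are given as a rotation vector (axis times angle).
In Python, from plant import robot gives the robot as it stands.
- The arm moves only by the shell command python3 -m handwheel 'ROWS' [OPENING] [FORCE]. ROWS is text: rows parted by semicolons, each of 6 numbers parted by spaces: the shift along the world's x, y, z each as a share of 0.3 m, from -1 to 1, then the turn, a rotation vector about the world's x, y, z each as a share of 45 degrees, from -1 to 1. A call has 1 to 5 rows; each row is the pose to reach, as a shift and turn from the pose commanded when the call began; what a row does not reach only later rows make up. A row lasts 1/10 s, in which the tool goes at most 50 mm and 8.59 degrees, less where a joint would pass 70% of its speed; a pose out of reach is approached as far as the arm can. A call with a number of a shift or a turn outside -1 to 1 is refused whole. A call with a gripper value outside its range is refused whole. OPENING is the closure, from -1 (fully open) to 1 (shut), set as the call begins (- or left out, the last holds). The fingers move at their own pace and stop on an object; FORCE is the grip in N (left out, the last holds). Time passes only in rows, so rows that repeat a pose let the fingers close. It gives the time, the measured TCP pose, the force and the opening at its end, in the units of the state.
- robot.read_state(): the state, without advancing time (a new reading comes with each control period).
- robot.read_camera(name): name is "scene" or "top" or "wrist"; returns (picture, depth): 480x640x3 uint8, red, green, blue; 480x640 float32, m along the optical axis (not along the pixel's ray), 0 where there is no reading.
- robot.camera_model(name): a dict with "camera_matrix" (3x3 intrinsics, pixels), "pose" (4x4, takes a point from camera to world coordinates); the wrist camera has in their place "tool_from_camera" (4x4, takes a point from camera to tool coordinates, whose origin is the TCP and whose axes are the flange's). Camera axes: x right, y down, z forward; pixel columns grow to the right and rows downward; lengths in m; the calibration is good to about 2 mm. A picture is of the moment at which its call begins: read the wrist's pose just before it. camera_model takes no time and is no camera call.
- robot.close_job(): hands the job in, once; it reports no verdict.
Trained networks look in the newest picture that a camera, given by its name, has taken for a name from the list of things; names that differ only in an ending like _2 or _b are one class to them, and where a whole thing is asked for, a point or a joint stands for the part that bears it (a point fixed in the world has none). Each returns a list of dicts, best first, with "conf" (0 to 1); they miss things now and then, are a little off and sometimes report something else, mostly with a low value. They report only what shows in the picture. A call takes as long as a camera call.
- robot.look_for(camera, query): "rect" ([centre column, centre row, width, height] in pixels, round what is visible of it).
- robot.silhouettes(camera, query): "pixels" (480x640 bool, what is visible of it) and "rect" ([centre column, centre row, width, height] in pixels, round what is visible of it).
- robot.tip_of(camera, query): "at" ([row, column] in pixels: a listed point, or the origin of a listed thing).
The state is a dict: "t": time; "q": joint angles; "dq": joint speeds; "joint_torque": joint torques, N m; "tool_pos": TCP position; "orientation": TCP orientation; "force": force on the tool from outside, world axes, zero at the start; "wrist_torque": the same for the moment, N m; "opening": finger opening in m.
Only numpy, scipy, OpenCV 4.12 (cv2) and the standard library are available. Lean on these libraries where they do the work, as an engineer would, in place of code of your own. Each camera call takes 0.05 s, during which the arm holds its last target.

## Working session

There is one attempt and no reset: what is moved stays moved. The work goes in short steps, Python scripts to look and compute and a shell command to move; the robot and the scene stay as the last step left them, time stands still between calls to the robot, and variables do not carry over. Pictures are saved under pics/ and viewed, and the job is handed in when it is done.

```bash
ls; mkdir -p pics; python3 - <<'E'
from plant import robot
import cv2,numpy as np
s=robot.read_state()
print({k:np.round(v,3) for k,v in s.items()},robot.grasp_offset)
for n in ("scene","top"):
    im,d=robot.read_camera(n); cv2.imwrite(f"pics/{n}0.png",im[:,:,::-1]); np.save(f"pics/{n}0d.npy",d)
    m=robot.camera_model(n); print(n,np.round(m["pose"],3).tolist(),np.round(m["camera_matrix"],1).tolist())
    for q in ("cover_rib","red_tip","red_pivot","blue_tip","valve_box","jar","bangle","hammer"):
        print(n,q,[(np.round(r["at"],1).tolist(),round(r["conf"],2)) for r in robot.tip_of(n,q)[:2]])
E
```

```text
pics
{'t': np.float64(0.0), 'q': array([-1.267,  0.131,  1.489,  0.   ,  1.523, -0.085]), 'dq': array([ 0.   ,  0.001,  0.   ,  0.002, -0.   , -0.001]), 'joint_torque': array([ 2.0000e-03, -5.5983e+01, -4.9176e+01,  7.7000e-02,  3.5000e-02,
       -0.0000e+00]), 'tool_pos': array([ 0.227, -0.555,  0.193]), 'orientation': array([-3.081, -0.607,  0.   ]), 'force': array([ 0.069, -0.695,  0.017]), 'wrist_torque': array([ 0.013, -0.037,  0.018]), 'opening': np.float64(0.093)} 0.0188
scene [[-0.737, 0.567, -0.369, 0.963], [0.676, 0.609, -0.414, 0.435], [-0.01, -0.555, -0.832, 0.901], [0.0, 0.0, 0.0, 1.0]] [[501.0, 0.0, 319.6], [0.0, 501.0, 238.7], [0.0, 0.0, 1.0]]
scene cover_rib [([198.1, 321.9], 0.72)]
scene red_tip []
scene red_pivot []
scene blue_tip []
scene valve_box [([246.3, 297.0], 0.61)]
scene jar [([313.8, 381.8], 0.83)]
scene bangle [([337.5, 316.8], 0.92)]
scene hammer [([173.7, 254.1], 0.69)]
top [[-0.011, -0.986, 0.164, 0.45], [-1.0, 0.008, -0.018, 0.052], [0.016, -0.164, -0.986, 1.005], [0.0, 0.0, 0.0, 1.0]] [[576.9, 0.0, 314.2], [0.0, 576.9, 240.9], [0.0, 0.0, 1.0]]
top cover_rib [([272.8, 352.6], 0.65)]
top red_tip []
top red_pivot []
top blue_tip []
top valve_box [([246.2, 353.3], 0.76)]
top jar [([257.8, 220.5], 0.63)]
top bangle [([185.2, 248.6], 0.92)]
top hammer [([272.3, 477.3], 0.74)]
```

View pics/scene0.png

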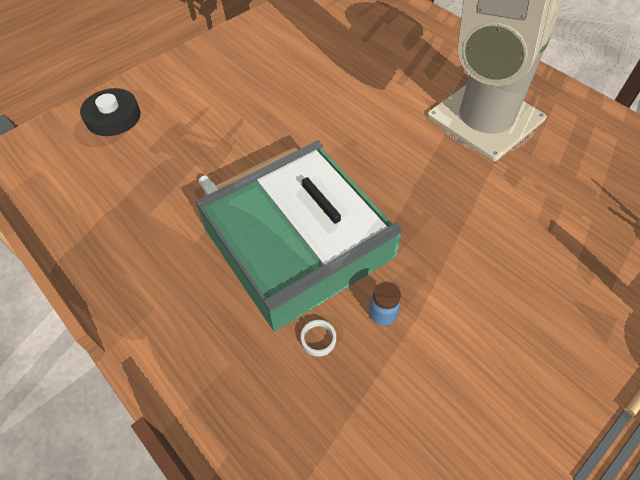

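View pics/top0.png

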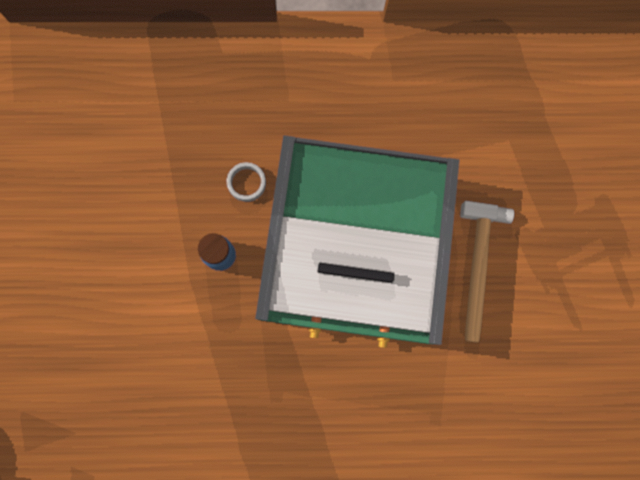

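```bash
cat > h.py <<'E'
from plant import robot
import cv2,numpy as np
def ray(n,row,col):
    m=robot.camera_model(n);K=np.array(m["camera_matrix"]);P=np.array(m["pose"])
    return P[:3,3],P[:3,:3]@np.linalg.solve(K,[col,row,1])
def atz(n,row,col,z):
    o,d=ray(n,row,col); return o+d*(z-o[2])/d[2]
def tri(a,b):
    A=np.zeros((3,3));B=np.zeros(3)
    for o,d in (a,b):
        d=d/np.linalg.norm(d);M=np.eye(3)-np.outer(d,d);A+=M;B+=M@o
    return np.linalg.solve(A,B)
def cloud(n,d):
    m=robot.camera_model(n);K=np.array(m["camera_matrix"]);P=np.array(m["pose"])
    v,u=np.mgrid[:480,:640]
    p=np.stack([(u-K[0,2])/K[0,0]*d,(v-K[1,2])/K[1,1]*d,d],-1)
    return p@P[:3,:3].T+P[:3,3]
E
python3 - <<'E'
from h import *
print("rib tri",tri(ray("scene",198.1,321.9),ray("top",272.8,352.6)))
for z,a,b in((.12,(198.1,321.9),(272.8,352.6)),(0,(246.3,297),(246.2,353.3)),(0,(313.8,381.8),(257.8,220.5)),(0,(337.5,316.8),(185.2,248.6)),(0,(173.7,254.1),(272.3,477.3))):
    print(atz("scene",*a,z).round(3),atz("top",*b,z).round(3),tri(ray("scene",*a),ray("top",*b)).round(3))
im=cv2.imread("pics/top0.png");d=np.load("pics/top0d.npy");c=cloud("top",d)
z=c[...,2]
hsv=cv2.cvtColor(im,cv2.COLOR_BGR2HSV)
for name,lo,hi in(("cover",.094,.1015),("rail",.102,.107),("rib",.116,.124)):
    m=((z>lo)&(z<hi)&(d>0)).astype(np.uint8)
    k,l,st,ce=cv2.connectedComponentsWithStats(m)
    for i in np.argsort(-st[1:,4])[:2]+1:
        p=c[l==i][:,:2].astype(np.float32); r=cv2.minAreaRect(p)
        print(name,st[i],np.round(r[0],3),np.round(r[1],3),r[2])
E
```

```text
rib tri [ 0.54683726 -0.02272108  0.11860588]
[ 0.548 -0.022  0.12 ] [ 0.546 -0.022  0.12 ] [ 0.547 -0.023  0.119]
[ 0.612 -0.033  0.   ] [ 0.607 -0.035  0.   ] [ 0.608 -0.036 -0.008]
[0.594 0.2   0.   ] [0.588 0.199 0.   ] [ 0.59   0.199 -0.007]
[0.721 0.15  0.   ] [0.719 0.151 0.   ] [ 0.72   0.15  -0.001]
[ 0.552 -0.256  0.   ] [ 0.558 -0.252  0.   ] [ 0.557 -0.248  0.011]
cover [  269   216   171   116 13898] [ 0.55  -0.029] [0.256 0.152] 81.52185821533203
cover [294 137  98  19 226] [ 0.758 -0.012] [0.161 0.008] 81.71864318847656
rail [ 255  135   45  185 1996] [0.626 0.098] [0.026 0.3  ] 80.11444091796875
rail [ 429  158   31  186 1958] [ 0.586 -0.17 ] [0.02  0.299] 81.55422973632812
rib [318 262  77  20 770] [ 0.549 -0.028] [0.119 0.016] 81.68319702148438
```

The top view shows the box at about cols 260–458, rows 137–343, yawed about −8.4°. The rib is at (356,272), the jar at (217,252), the bangle at (246,182) and the hammer at (480,270). The rib triangulates to z = 0.119 against the stated 0.120. I'll shut the fingers and go to a point behind the rib.

```bash
python3 -m handwheel '0.4 0.73 0 0 0 -0.68;0.4 0.73 0 0 0 -0.68;0.4 0.73 0 0 0 -0.68;0.4 0.73 0 0 0 -0.68;0.4 0.73 0 0 0 -0.68' 1 20
python3 -m handwheel '0.4 0.73 0 0 0 0;0.4 0.73 0 0 0 0;0.4 0.73 0 0 0 0;0.4 0.73 0 0 0 0;0.4 0.73 0 0 0 0'
```

```text
t: 1.4
tool_pos: [0.3472, -0.3361, 0.1942]
orientation: [3.132, -0.234, 0.001]
force: [0.6, 0.3, 0.7]
opening: 0.0578
t: 1.9
tool_pos: [0.4673, -0.1169, 0.1945]
orientation: [3.133, -0.228, 0.002]
force: [0.6, -0.8, -0.2]
opening: 0.0174
```

```bash
python3 -m handwheel '0.16 0.32 0 0 0 0;0.16 0.32 0 0 0 0;0.16 0.32 0 0 0 0;0.16 0.32 -0.15 0 0 0;0.16 0.32 -0.15 0 0 0'
python3 - <<'E'
from h import *
im,d=robot.read_camera("top");cv2.imwrite("pics/top1.png",im[:,:,::-1])
im,d=robot.read_camera("wrist");cv2.imwrite("pics/wr1.png",im[:,:,::-1])
print(robot.read_state()["opening"],robot.read_state()["tool_pos"])
E
```

```text
t: 2.4
tool_pos: [0.5108, -0.022, 0.1435]
orientation: [-3.133, 0.226, 0.015]
force: [-1.6, -0.2, -1.5]
opening: 0.0008
0.0005193012251870642 [ 0.51331205 -0.02312883  0.14849025]
```

View pics/wr1.png

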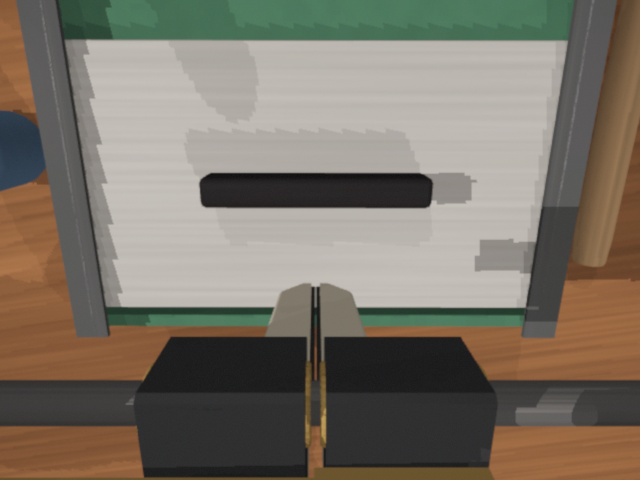

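The wrist view shows the rib at (316,190), level with and centred on the shut fingertips at (316,290). There is clear cover between them. Going down to about 107 mm.

```bash
python3 -m handwheel '0 0 -0.14 0 0 0;0 0 -0.14 0 0 0;0 0 -0.14 0 0 0;0 0 -0.14 0 0 0'
python3 -m handwheel '0.06 -0.01 0 0 0 0;0.12 -0.018 0 0 0 0;0.18 -0.027 0 0 0 0;0.18 -0.027 0 0 0 0'
```

```text
t: 2.9
tool_pos: [0.5159, -0.0234, 0.1097]
orientation: [3.133, -0.229, 0.005]
force: [0.3, 0.1, 0.1]
opening: 0.0006
t: 3.3
tool_pos: [0.5714, -0.0316, 0.1096]
orientation: [3.133, -0.229, 0.006]
force: [0.3, -0.1, -0.3]
opening: 0.0005
```

```bash
python3 - <<'E'
from h import *
im,d=robot.read_camera("wrist");cv2.imwrite("pics/wr2.png",im[:,:,::-1])
E
```

```text
(no output)
```

View pics/wr2.png

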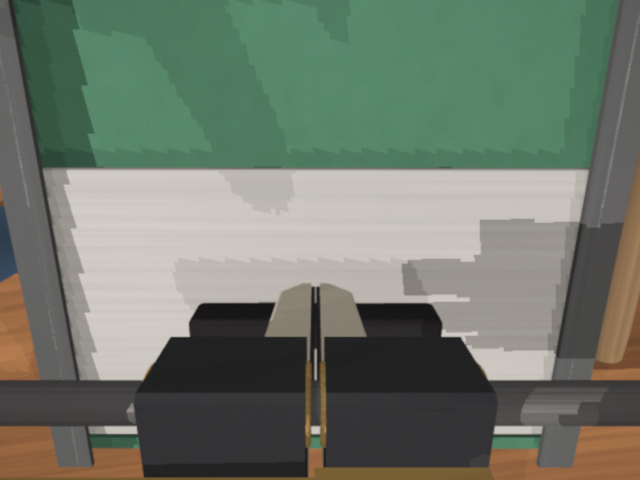

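The cover's rear edge moved down the picture with the box, from row 40 to row 168. So the cover hasn't moved relative to the box, and the tips look as if they are over the rib. I'll check from the fixed cameras.

```bash
python3 - <<'E'
from h import *
print(robot.read_state()["tool_pos"],robot.read_state()["force"])
im,d=robot.read_camera("scene")
c=cv2.resize(im[110:290,160:420],None,fx=3,fy=3,interpolation=cv2.INTER_CUBIC);cv2.imwrite("pics/sc2.png",c[:,:,::-1])
R=robot.camera_model("wrist");print(np.round(R["tool_from_camera"],3).tolist())
im,d=robot.read_camera("wrist")
for r,c in((290,300),(310,300),(310,220),(330,220),(250,300),(250,200),(400,220),(100,300)): print(r,c,d[r,c])
# project tip
T=np.linalg.inv(np.array(R["tool_from_camera"]));K=np.array(R["camera_matrix"])
for p in((0,0,0),(-.0075,0,0),(.0075,0,0)):
    q=K@(T@[*p,1])[:3];print(p,q[:2]/q[2],q[2])
E
```

```text
[ 0.570027   -0.03130501  0.10896166] [-0.55578356  0.29354914 -0.32359817]
[[0.0, -0.958, -0.287, 0.081], [1.0, 0.0, 0.0, 0.0], [-0.0, -0.287, 0.958, -0.191], [0.0, 0.0, 0.0, 1.0]]
290 300 0.17340681
310 300 0.0
310 220 0.20527564
330 220 0.19994144
250 300 0.21150163
250 200 0.21287768
400 220 0.06887873
100 300 0.19853283
(0, 0, 0) [314.2475483  281.84097577] 0.20650265878376126
(-0.0075, 0, 0) [314.25223847 296.21648853] 0.20865565301192518
(0.0075, 0, 0) [314.24275929 267.16254697] 0.20434966455559733
```

View pics/sc2.png

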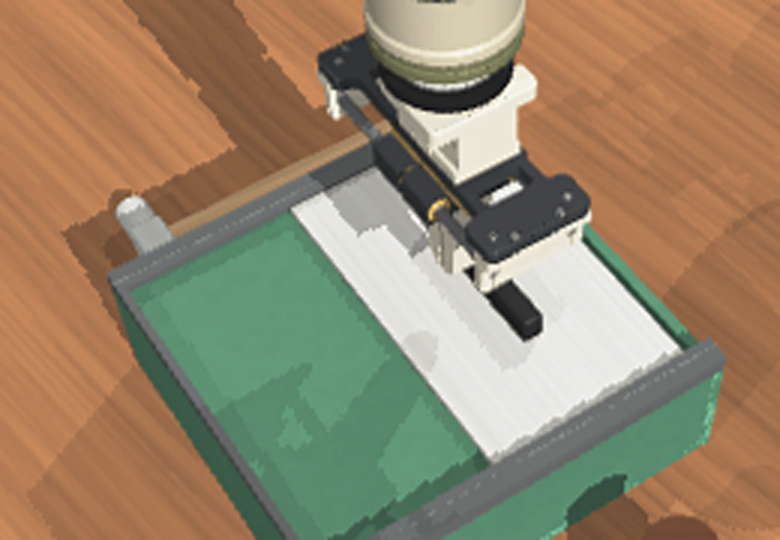

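```bash
python3 - <<'E'
from h import *
from scipy.spatial.transform import Rotation as Ro
im,d=robot.read_camera("top")
c=cv2.resize(im[120:350,240:480],None,fx=2.6,fy=2.6,interpolation=cv2.INTER_CUBIC);cv2.imwrite("pics/top2.png",c[:,:,::-1])
im,d=robot.read_camera("wrist");s=robot.read_state()
R=robot.camera_model("wrist");K=np.array(R["camera_matrix"]);T=np.eye(4);T[:3,:3]=Ro.from_rotvec(s["orientation"]).as_matrix();T[:3,3]=s["tool_pos"];T=T@np.array(R["tool_from_camera"])
for r,c in((308,210),(308,420),(320,210),(330,210),(172,300),(172,500),(430,110),(290,300),(295,300),(300,290),(330,300)):
    p=T@[*(np.linalg.solve(K,[c,r,1])*d[r,c]),1];print(r,c,p[:3].round(4),d[r,c])
E
```

```text
308 210 [0.564  0.0199 0.1123] 0.20529884
308 420 [ 0.5486 -0.0793  0.1104] 0.2073927
320 210 [0.5613 0.0188 0.1194] 0.19919503
330 210 [0.5566 0.0196 0.1202] 0.19979885
172 300 [ 0.6196 -0.0316  0.0972] 0.20178752
172 500 [ 0.6065 -0.1234  0.0988] 0.20018974
430 110 [0.4917 0.0965 0.0979] 0.24278566
290 300 [ 0.5788 -0.0267  0.1393] 0.17327654
295 300 [ 0.5791 -0.0269  0.1448] 0.16790572
300 290 [ 0.5798 -0.0233  0.1497] 0.16322203
330 300 [ 0.5787 -0.0277  0.1715] 0.14240228
```

View pics/top2.png

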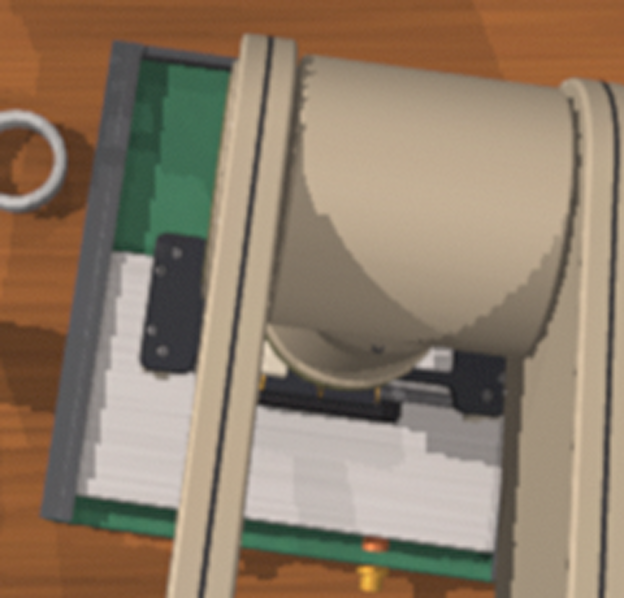

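```bash
python3 - <<'E'
from h import *
s=robot.read_state();p=np.array(s["tool_pos"]);print(p)
m=robot.camera_model("scene");K=np.array(m["camera_matrix"]);P=np.linalg.inv(np.array(m["pose"]))
im,d=robot.read_camera("scene")
big=cv2.resize(im[150:250,250:380],None,fx=6,fy=6,interpolation=cv2.INTER_CUBIC)
for dz,col in((0,(255,0,0)),(.01,(255,255,0)),(.02,(0,255,0)),(.03,(0,255,255))):
    q=K@(P@[*(p+[.0075,0,dz]),1])[:3];q=q[:2]/q[2];print(dz,q)
    cv2.circle(big,(int((q[0]-250+.5)*6),int((q[1]-150+.5)*6)),4,col,-1)
cv2.imwrite("pics/sc3.png",big[:,:,::-1])
c=cloud("scene",d)
for u in(300,304,308,312):
  print(u,[(v,*c[v,u].round(3)) for v in range(186,206,2)])
E
```

```text
[ 0.56820082 -0.03082038  0.10759175]
0 [308.74802844 207.04590731]
0.01 [308.60729499 203.96528498]
0.02 [308.46416982 200.83230841]
0.03 [308.31859143 197.64563155]
300 [(186, np.float64(0.547), np.float64(-0.09), np.float64(0.097)), (188, np.float64(0.551), np.float64(-0.086), np.float64(0.097)), (190, np.float64(0.556), np.float64(-0.08), np.float64(0.1)), (192, np.float64(0.559), np.float64(-0.077), np.float64(0.099)), (194, np.float64(0.561), np.float64(-0.074), np.float64(0.097)), (196, np.float64(0.565), np.float64(-0.07), np.float64(0.098)), (198, np.float64(0.569), np.float64(-0.066), np.float64(0.098)), (200, np.float64(0.572), np.float64(-0.062), np.float64(0.098)), (202, np.float64(0.576), np.float64(-0.058), np.float64(0.099)), (204, np.float64(0.579), np.float64(-0.054), np.float64(0.098))]
304 [(186, np.float64(0.576), np.float64(-0.041), np.float64(0.164)), (188, np.float64(0.575), np.float64(-0.043), np.float64(0.155)), (190, np.float64(0.575), np.float64(-0.043), np.float64(0.15)), (192, np.float64(0.576), np.float64(-0.043), np.float64(0.143)), (194, np.float64(0.
[... 967 characters left out ...]
(0.567), np.float64(-0.043), np.float64(0.098))]
312 [(186, np.float64(0.603), np.float64(0.014), np.float64(0.235)), (188, np.float64(0.605), np.float64(0.016), np.float64(0.233)), (190, np.float64(0.579), np.float64(-0.015), np.float64(0.178)), (192, np.float64(0.578), np.float64(-0.017), np.float64(0.17)), (194, np.float64(0.578), np.float64(-0.016), np.float64(0.164)), (196, np.float64(0.578), np.float64(-0.017), np.float64(0.157)), (198, np.float64(0.579), np.float64(-0.016), np.float64(0.152)), (200, np.float64(0.577), np.float64(-0.019), np.float64(0.142)), (202, np.float64(0.556), np.float64(-0.043), np.float64(0.096)), (204, np.float64(0.563), np.float64(-0.036), np.float64(0.101))]
```

View pics/sc3.png

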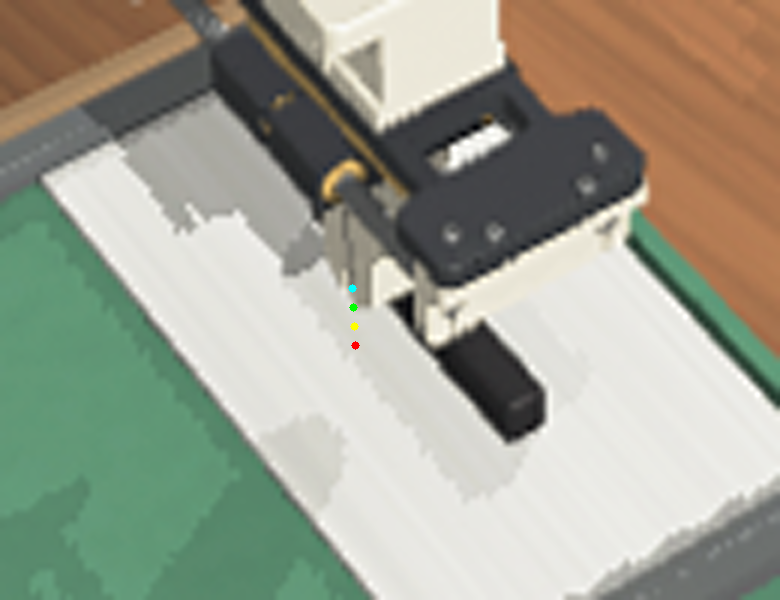

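Both cameras put the lower end of the fingers at about z = 0.132 while the state reports a TCP of z = 0.108. The real tips are therefore about 24 mm above the reported TCP, and they passed over the 120 mm rib without touching it. x and y agree. I'll go back, work with that offset, and check the height again before pushing.

```bash
python3 -m handwheel '-0.1 0.015 0.02 0 0 0;-0.2 0.03 0.02 0 0 0;-0.2 0.03 0.02 0 0 0;-0.2 0.03 -0.04 0 0 0;-0.2 0.03 -0.04 0 0 0'
python3 - <<'E'
from h import *
from scipy.spatial.transform import Rotation as Ro
s=robot.read_state();print(s["tool_pos"],s["force"])
im,d=robot.read_camera("wrist");cv2.imwrite("pics/wr3.png",im[:,:,::-1])
R=robot.camera_model("wrist");K=np.array(R["camera_matrix"]);T=np.eye(4);T[:3,:3]=Ro.from_rotvec(s["orientation"]).as_matrix();T[:3,3]=s["tool_pos"];T=T@np.array(R["tool_from_camera"])
for r in range(278,300,2):
    c=304
    p=T@[*(np.linalg.solve(K,[c,r,1])*d[r,c]),1];print(r,c,p[:3].round(4))
E
```

```text
t: 4.1
tool_pos: [0.5073, -0.0217, 0.0935]
orientation: [-3.133, 0.228, 0.004]
force: [-0.0, -0.1, 0.7]
opening: 0.0003
[ 0.50733392 -0.02171551  0.09345021] [-0.04751642 -0.0653982   0.74221849]
278 304 [ 0.5122 -0.0176  0.0988]
280 304 [ 0.5113 -0.0175  0.0991]
282 304 [ 0.5101 -0.0173  0.0986]
284 304 [ 0.5184 -0.0191  0.1205]
286 304 [ 0.5181 -0.0191  0.1218]
288 304 [ 0.518  -0.0191  0.1236]
290 304 [ 0.518  -0.0192  0.1256]
292 304 [ 0.5176 -0.0192  0.1266]
294 304 [ 0.5179 -0.0193  0.1293]
296 304 [ 0.5178 -0.0193  0.1309]
298 304 [ 0.518  -0.0194  0.1331]
```

View pics/wr3.png

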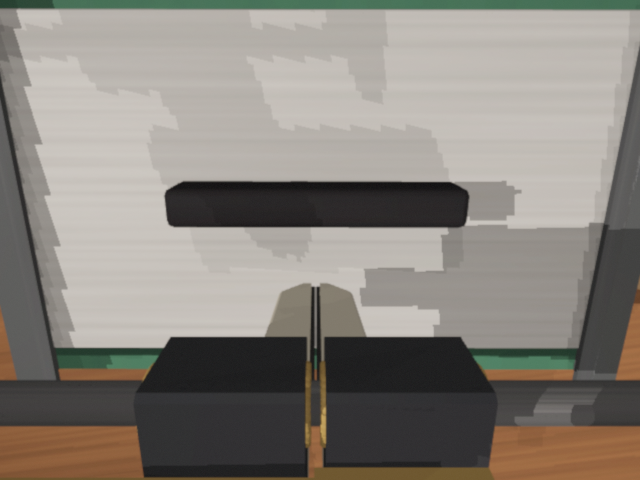

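```bash
cat > tipz.py <<'E'
from h import *
import sys
from scipy.spatial.transform import Rotation as Ro
s=robot.read_state();print(s["t"],s["tool_pos"].round(4),s["force"].round(1))
im,d=robot.read_camera("wrist");cv2.imwrite(f"pics/{sys.argv[1]}.png",im[:,:,::-1])
R=robot.camera_model("wrist");K=np.array(R["camera_matrix"]);T=np.eye(4);T[:3,:3]=Ro.from_rotvec(s["orientation"]).as_matrix();T[:3,3]=s["tool_pos"];T=T@np.array(R["tool_from_camera"])
def w(r,c): return (T@[*(np.linalg.solve(K,[c,r,1])*d[r,c]),1])[:3].round(4)
for r in range(276,294,2): print(r,w(r,304))
E
python3 -m handwheel '0 0 -0.02 0 0 0;0 0 -0.04 0 0 0;0 0 -0.04 0 0 0'; python3 tipz.py wr4
```

```text
t: 4.45
tool_pos: [0.5082, -0.0218, 0.0821]
orientation: [-3.133, 0.228, 0.002]
force: [0.4, -0.0, -0.1]
opening: 0.0004
4.45 [ 0.5082 -0.0218  0.0821] [ 0.4 -0.  -0.1]
276 [ 0.5184 -0.0189  0.0985]
278 [ 0.5174 -0.0187  0.0984]
280 [ 0.5165 -0.0186  0.0984]
282 [ 0.5155 -0.0184  0.0983]
284 [ 0.519  -0.0192  0.1088]
286 [ 0.5189 -0.0192  0.1106]
288 [ 0.5187 -0.0192  0.112 ]
290 [ 0.5186 -0.0193  0.1138]
292 [ 0.5189 -0.0194  0.1165]
```

The tips are now at about 107 mm, which is 9 mm clear of the cover and 12 mm down against the rib. Pushing.

```bash
python3 -m handwheel '0.05 -0.007 0 0 0 0;0.09 -0.013 0 0 0 0;0.13 -0.019 0 0 0 0;0.17 -0.025 0 0 0 0;0.2 -0.03 0 0 0 0'; python3 tipz.py wr5
```

```text
t: 5.0
tool_pos: [0.569, -0.0308, 0.0831]
orientation: [-3.133, 0.228, 0.001]
force: [-2.0, 1.3, 1.6]
opening: 0.0007
5.0 [ 0.569  -0.0308  0.0831] [-2.   1.3  1.6]
276 [ 0.5879 -0.0297  0.1211]
278 [ 0.5867 -0.0295  0.1201]
280 [ 0.5861 -0.0294  0.1207]
282 [ 0.5855 -0.0294  0.1212]
284 [ 0.584  -0.0291  0.1196]
286 [ 0.5833 -0.029   0.1198]
288 [ 0.5827 -0.0289  0.1204]
290 [ 0.5817 -0.0287  0.12  ]
292 [ 0.5808 -0.0286  0.1198]
```

View pics/wr5.png

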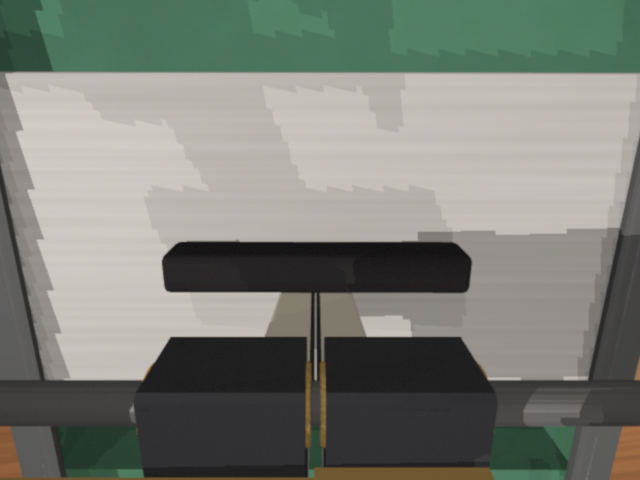

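The rib (rows 243–290) now sits against the fingers and the well is opening at the bottom of the view. Continuing.

```bash
python3 -m handwheel '0.05 -0.007 0 0 0 0;0.1 -0.015 0 0 0 0;0.15 -0.022 0 0 0 0;0.2 -0.03 0 0 0 0;0.22 -0.033 0 0 0 0'
python3 -m handwheel '0.02 -0.003 0 0 0 0;0.04 -0.006 0 0 0 0;0.06 -0.009 0 0 0 0'
python3 -m handwheel '0.01 -0.001 0 0 0 0;0.02 -0.003 0 0 0 0;0.03 -0.004 0 0 0 0'; python3 tipz.py wr6
```

```text
t: 5.55
tool_pos: [0.6352, -0.0409, 0.083]
orientation: [3.133, -0.228, -0.0]
force: [-2.3, 0.7, 0.9]
opening: 0.0003
t: 5.85
tool_pos: [0.6525, -0.0435, 0.083]
orientation: [3.133, -0.228, -0.001]
force: [-2.3, -0.3, 0.2]
opening: 0.0007
t: 6.15
tool_pos: [0.6576, -0.0442, 0.083]
orientation: [-3.133, 0.228, 0.014]
force: [-32.8, 2.8, 22.9]
opening: 0.0005
6.15 [ 0.6576 -0.0442  0.083 ] [-32.8   2.8  22.9]
276 [ 0.6768 -0.0431  0.1208]
278 [ 0.6762 -0.043   0.1213]
280 [ 0.6753 -0.0429  0.121 ]
282 [ 0.6745 -0.0428  0.1212]
284 [ 0.6732 -0.0426  0.12  ]
286 [ 0.6721 -0.0424  0.1195]
288 [ 0.6722 -0.0424  0.1215]
290 [ 0.671  -0.0422  0.1206]
292 [ 0.6699 -0.0421  0.1201]
```

View pics/wr6.png

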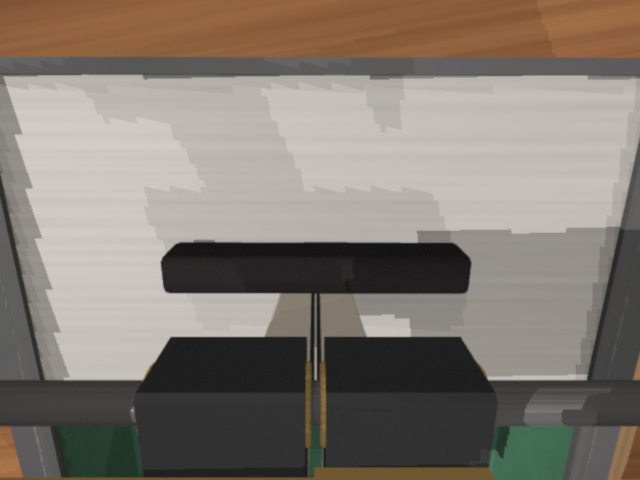

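A 33 N reaction shows the cover is at its stop, with its edge at the rear of the box. I'll back off, rise, and retreat so the wrist camera sees the well.

```bash
python3 -m handwheel '-0.05 0.007 0.02 0 0 0;-0.2 0.03 0.2 0 0 0;-0.3 0.04 0.4 0 0 0;-0.45 0.06 0.4 0 0 0;-0.6 0.09 0.4 0 0 0'
python3 -m handwheel '-0.15 0.02 0 0 0 0;-0.15 0.02 0 0 0 0;-0.15 0.02 0 0 0 0'
cat > see.py <<'E'
from h import *
import sys
from scipy.spatial.transform import Rotation as Ro
s=robot.read_state();print(s["t"],s["tool_pos"].round(4))
def wray(row,col):
    R=robot.camera_model("wrist");K=np.array(R["camera_matrix"]);T=np.eye(4);T[:3,:3]=Ro.from_rotvec(s["orientation"]).as_matrix();T[:3,3]=s["tool_pos"];T=T@np.array(R["tool_from_camera"])
    return T[:3,3],T[:3,:3]@np.linalg.solve(K,[col,row,1])
z={"cover_rib":.12,"red_tip":.067,"red_pivot":.067,"blue_tip":.067}
yaw=np.radians(-8.4);c,sn=np.cos(yaw),np.sin(yaw)
for n in sys.argv[2:]:
    im,d=robot.read_camera(n);cv2.imwrite(f"pics/{n}{sys.argv[1]}.png",im[:,:,::-1])
    for q in z:
        for r in robot.tip_of(n,q)[:2]:
            o,v=wray(*r["at"]) if n=="wrist" else ray(n,*r["at"])
            p=o+v*(z[q]-o[2])/v[2]; b=p[:2]-[.606,-.036]
            dd=d[int(r["at"][0]),int(r["at"][1])]; pz=(o+v*dd)[2]
            print(n,q,np.round(r["at"],1),round(r["conf"],2),p.round(4),"box",np.round([c*b[0]+sn*b[1],-sn*b[0]+c*b[1]],4),"depth z",pz.round(3))
E
python3 see.py 7 wrist scene
```

```text
t: 6.7
tool_pos: [0.4984, -0.0209, 0.2047]
orientation: [3.133, -0.228, 0.011]
force: [-0.7, 0.5, 0.7]
opening: 0.0006
t: 7.0
tool_pos: [0.4523, -0.0144, 0.2015]
orientation: [3.133, -0.228, 0.005]
force: [0.4, -0.2, 0.2]
opening: 0.0008
7.0 [ 0.4523 -0.0144  0.2015]
wrist red_tip [158.2 243.5] 0.61 [0.5027 0.0319 0.067 ] box [-0.1121  0.0521] depth z 0.077
wrist red_pivot [ 63.6 243.5] 0.58 [0.5677 0.0193 0.067 ] box [-0.046   0.0491] depth z 0.082
wrist blue_tip [161.8 387.9] 0.97 [ 0.4844 -0.0747  0.067 ] box [-0.1146 -0.0561] depth z 0.075
scene cover_rib [230.  264.7] 0.91 [ 0.6794 -0.0398  0.12  ] box [0.0732 0.007 ] depth z 0.121
scene red_tip [215.1 358. ] 0.7 [0.4954 0.0302 0.067 ] box [-0.1191  0.0493] depth z 0.076
scene red_pivot [232.8 331.4] 0.71 [0.5659 0.025  0.067 ] box [-0.0486  0.0545] depth z 0.078
scene blue_tip [181.9 327.5] 0.68 [ 0.4806 -0.0778  0.067 ] box [-0.1179 -0.0597] depth z 0.078
```

View pics/wrist7.png

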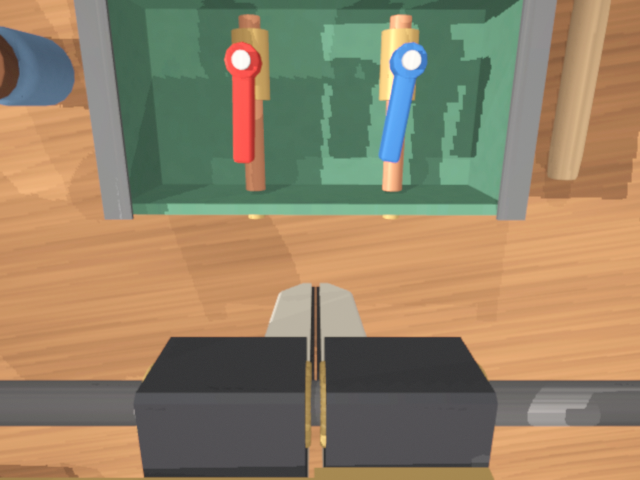

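View pics/scene7.png

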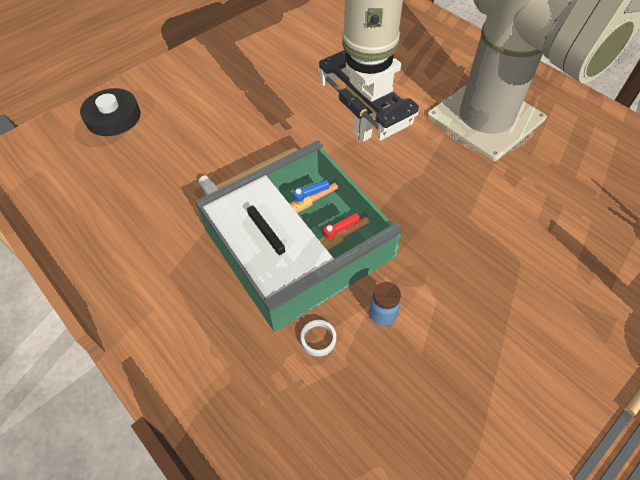

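The red valve is at box y = +50 mm: pivot (62,240), tip (158,243), nearly along its pipe. The blue tip is at (388,162). The measured pivot at box (−46…−49, 49…54) mm matches the stated (−45, 50). The rib is at box x = +73 mm, so the cover is fully open. Next I'll plan the sweep.

```bash
cat > plan.py <<'E'
import numpy as np
yaw=np.radians(-8.4);c,s=np.cos(yaw),np.sin(yaw);O=np.array([.606,-.036])
W=lambda b:O+[c*b[0]-s*b[1],s*b[0]+c*b[1]]
P=np.array([-.046,.051])
print("start",W((-.098,.010)).round(4))
for deg in range(0,91,15):
    t=np.radians(deg);r=.05-.004*deg/90
    u=np.array([-np.cos(t),np.sin(t)]);n=np.array([np.sin(t),np.cos(t)])
    h=.0085*np.sin(t)+.014*np.cos(t)
    b=P+r*u-n*(.007+h);print(deg,b.round(4),W(b).round(4))
E
python3 plan.py; python3 -c "
from plant import robot;print(robot.read_state()['tool_pos'])"
```

```text
start [ 0.5105 -0.0118]
0 [-0.096  0.03 ] [0.5154 0.0077]
15 [-0.0995  0.0418] [0.5136 0.0199]
30 [-0.0998  0.0551] [0.5153 0.0331]
45 [-0.0961  0.0687] [0.5209 0.046 ]
60 [-0.0882  0.0813] [0.5307 0.0573]
75 [-0.0763  0.0912] [0.5439 0.0654]
90 [-0.0615  0.097 ] [0.5593 0.0689]
[ 0.45237045 -0.01451931  0.20039561]
```

```bash
python3 -m handwheel '0.19 0.01 0 0 0 0;0.19 0.01 0 0 0 0;0.19 0.01 -0.15 0 0 0;0.19 0.01 -0.35 0 0 0;0.19 0.01 -0.35 0 0 0'; python3 tipz.py wr8
```

```text
t: 8.0
tool_pos: [0.5047, -0.0109, 0.0896]
orientation: [-3.133, 0.228, 0.016]
force: [-1.0, 0.0, -0.6]
opening: 0.0008
8.0 [ 0.5047 -0.0109  0.0896] [-1.   0.  -0.6]
276 [0.4746 0.0007 0.0076]
278 [0.4736 0.0008 0.0086]
280 [0.4725 0.0009 0.0097]
282 [0.4712 0.0011 0.0099]
284 [ 0.5157 -0.0083  0.116 ]
286 [ 0.5155 -0.0083  0.1174]
288 [ 0.5153 -0.0083  0.1191]
290 [ 0.5157 -0.0085  0.122 ]
292 [ 0.5157 -0.0085  0.1239]
```

View pics/wr8.png

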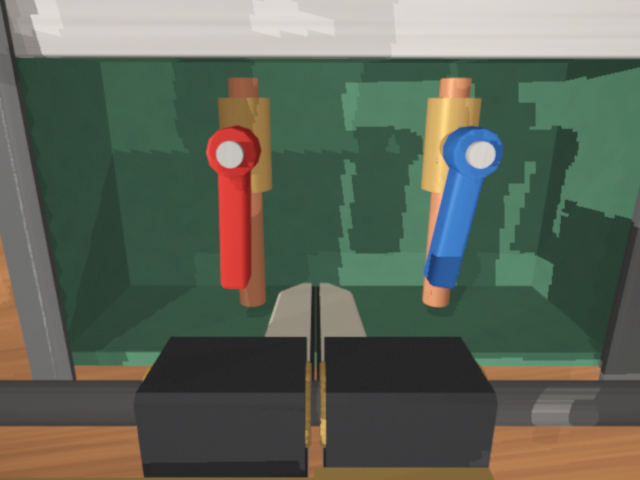

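The tips at (316,285) sit between the red lever (tip (235,285)) and the blue lever (tip (440,283)), clear of both. Descending.

```bash
python3 -m handwheel '0 0 -0.1 0 0 0;0 0 -0.18 0 0 0;0 0 -0.18 0 0 0;0 0 -0.18 0 0 0'; python3 tipz.py wr9
```

```text
t: 8.45
tool_pos: [0.5103, -0.0116, 0.0439]
orientation: [3.133, -0.228, 0.003]
force: [-0.1, 0.1, 0.9]
opening: 0.0006
8.45 [ 0.5103 -0.0116  0.0439] [-0.1  0.1  0.9]
276 [ 0.5004 -0.0043  0.0099]
278 [ 0.4983 -0.0039  0.0076]
280 [ 0.4979 -0.0039  0.0094]
282 [ 0.4964 -0.0036  0.0088]
284 [ 0.5208 -0.0089  0.0698]
286 [ 0.5206 -0.0089  0.0714]
288 [ 0.5212 -0.0091  0.0749]
290 [ 0.5206 -0.009   0.0755]
292 [ 0.5206 -0.0091  0.0774]
```

View pics/wr9.png

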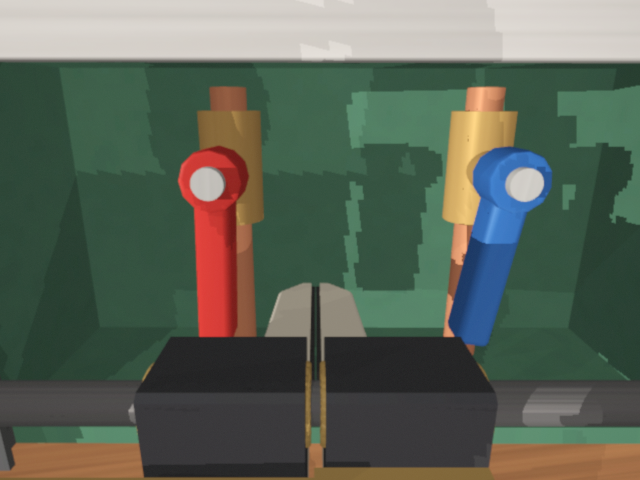

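```bash
python3 -m handwheel '0 0 -0.03 0 0 0;0 0 -0.03 0 0 0;0 0 -0.03 0 0 0;0.01 0.03 -0.03 0 0 0;0.017 0.065 -0.03 0 0 0'
python3 -m handwheel '-0.002 0.02 0 0 0 0;-0.004 0.042 0 0 0 0;-0.002 0.064 0 0 0 0;0 0.085 0 0 0 0;0 0.085 0 0 0 0'; python3 tipz.py wr10
```

```text
t: 9.0
tool_pos: [0.5146, 0.0085, 0.033]
orientation: [3.133, -0.229, 0.001]
force: [-3.5, -2.6, 0.6]
opening: 0.0001
t: 9.5
tool_pos: [0.5141, 0.0346, 0.0326]
orientation: [-3.133, 0.227, 0.001]
force: [0.0, 0.1, -0.7]
opening: 0.0007
9.5 [0.5141 0.0346 0.0326] [ 0.   0.1 -0.7]
276 [0.5081 0.041  0.0085]
278 [0.5068 0.0413 0.0081]
280 [0.5059 0.0414 0.0088]
282 [0.5048 0.0416 0.0087]
284 [0.5242 0.0373 0.0575]
286 [0.5247 0.0372 0.0608]
288 [0.5245 0.0372 0.0623]
290 [0.5246 0.0371 0.0646]
292 [0.5252 0.0369 0.0678]
```

View pics/wr10.png

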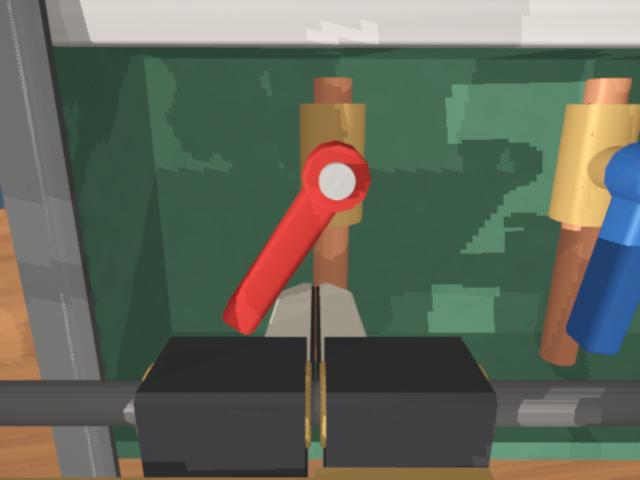

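The lever has turned about 35° and is following the fingers. Continuing the arc.

```bash
python3 -m handwheel '0.02 0.038 0.01 0 0 0;0.054 0.076 0.01 0 0 0;0.075 0.09 0.01 0 0 0;0.098 0.103 0.01 0 0 0;0.12 0.108 0.01 0 0 0'
python3 -m handwheel '0.015 0.003 0 0 0 0;0.03 0.003 0 0 0 0;0.03 0.003 0 0 0 0'; python3 tipz.py wr11
```

```text
t: 10.05
tool_pos: [0.5506, 0.0664, 0.0356]
orientation: [-3.133, 0.227, 0.001]
force: [-1.9, -1.2, 0.1]
opening: 0.0004
t: 10.35
tool_pos: [0.5588, 0.0669, 0.0354]
orientation: [-3.133, 0.228, 0.003]
force: [-5.4, 0.7, 2.2]
opening: -0.0
10.35 [0.5588 0.0669 0.0354] [-5.4  0.7  2.2]
276 [0.5791 0.0677 0.0768]
278 [0.5783 0.0679 0.0765]
280 [0.5775 0.068  0.0767]
282 [0.577  0.0681 0.0773]
284 [0.5762 0.0682 0.0773]
286 [0.5753 0.0683 0.077 ]
288 [0.5744 0.0685 0.0769]
290 [0.5731 0.0687 0.0758]
292 [0.5727 0.0687 0.0768]
```

View pics/wr11.png

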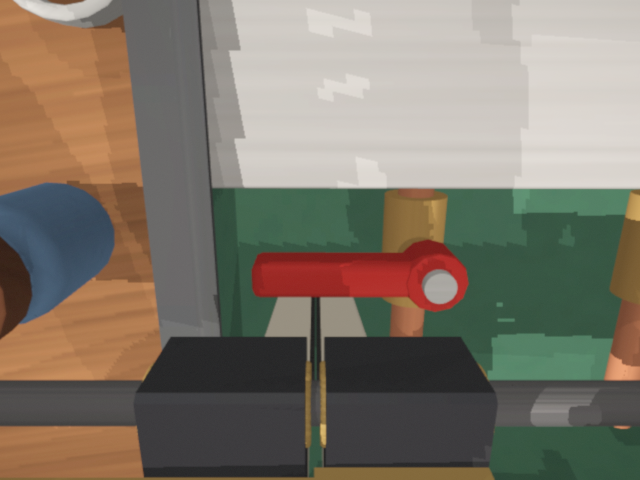

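```bash
python3 -m handwheel '0.007 -0.001 0 0 0 0;0.014 -0.002 0 0 0 0;0.014 -0.002 0 0 0 0'
```

```text
t: 10.7
tool_pos: [0.559, 0.067, 0.0353]
orientation: [-3.133, 0.228, 0.015]
force: [-24.5, 2.9, 18.6]
opening: 0.0006
```

The reaction rose to 25 N with no movement, so the handle is at its hard stop. I'll back away along −x, lift clear, retreat and check.

```bash
python3 -m handwheel '-0.05 0.007 0 0 0 0;-0.1 0.014 0.01 0 0 0;-0.1 0.014 0.1 0 0 0;-0.1 0.014 0.25 0 0 0;-0.1 0.014 0.4 0 0 0'
python3 -m handwheel '-0.2 -0.3 0.15 0 0 0;-0.25 -0.3 0.15 0 0 0;-0.25 -0.3 0.15 0 0 0;-0.25 -0.3 0.15 0 0 0'; python3 see.py 12 wrist scene
python3 - <<'E'
from h import *
for q in("jar","bangle","hammer"):print(q,[np.round(r["at"],1) for r in robot.tip_of("scene",q)[:1]])
E
```

```text
t: 11.2
tool_pos: [0.5329, 0.0703, 0.1565]
orientation: [-3.133, 0.228, 0.001]
force: [0.5, 0.4, -0.1]
opening: 0.0006
t: 11.6
tool_pos: [0.4587, -0.0218, 0.2032]
orientation: [3.132, -0.232, 0.008]
force: [0.3, 0.2, -0.2]
opening: 0.0001
11.6 [ 0.4587 -0.0218  0.2032]
wrist red_tip [ 70.2 135.3] 0.64 [0.5816 0.0888 0.067 ] box [-0.0423  0.1199] depth z 0.077
wrist red_pivot [ 73.5 235.4] 0.67 [0.569  0.0187 0.067 ] box [-0.0446  0.0488] depth z 0.082
wrist blue_tip [168.1 376.7] 0.59 [ 0.4872 -0.0737  0.067 ] box [-0.112  -0.0547] depth z 0.076
scene cover_rib [224.6 265.4] 0.68 [ 0.6705 -0.0487  0.12  ] box [ 0.0657 -0.0031] depth z 0.122
scene red_tip [184. 329.] 0.57 [ 0.4823 -0.0713  0.067 ] box [-0.1172 -0.053 ] depth z 0.013
scene red_pivot [230.8 330.9] 0.96 [0.5633 0.0208 0.067 ] box [-0.0505  0.0499] depth z 0.079
scene blue_tip [185.7 329.9] 0.77 [ 0.4841 -0.0665  0.067 ] box [-0.1161 -0.048 ] depth z 0.041
jar [array([316.3, 382.5])]
bangle [array([185.4, 329.5])]
hammer [array([175.9, 253. ])]
```

View pics/wrist12.png

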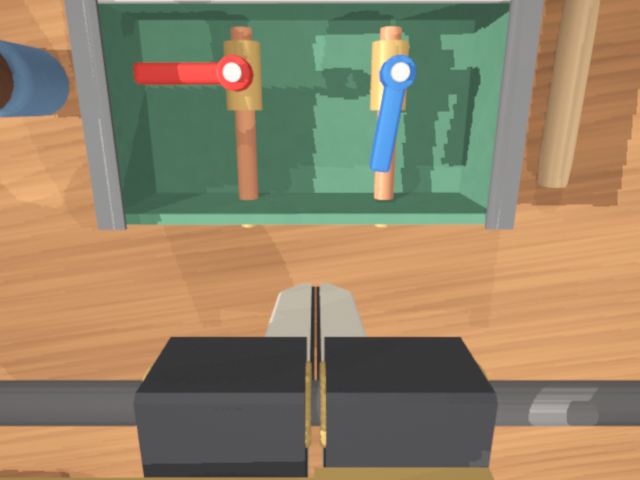

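View pics/scene12.png

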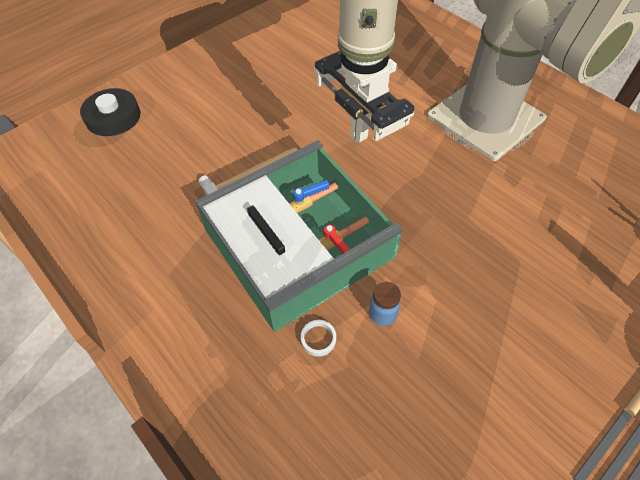

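```bash
python3 - <<'E'
from h import *
a=cv2.imread("pics/scene0.png").astype(int);b=cv2.imread("pics/scene7.png").astype(int);c=cv2.imread("pics/scene12.png").astype(int)
D=lambda x,y,r:(np.abs(x-y)[r].max(-1)>40).sum()
R={"jar":np.s_[275:330,360:410],"bangle":np.s_[315:365,295:345],"hammer":np.s_[160:205,190:260]}
for k,r in R.items():print(k,D(a,c,r))
print("cover 7 vs 12",D(b,c,np.s_[195:260,205:300]),"blue",D(b,c,np.s_[178:205,290:332]))
print(robot.read_state()["force"]);robot.close_job()
E
```

```text
jar 0
bangle 2
hammer 724
cover 7 vs 12 0 blue 2
[-0.09374539  0.29712375  0.01142656]
the job is handed in; nothing more can be done
```

```bash
python3 - <<'E'
import cv2,numpy as np
a,c=(cv2.imread(f"pics/scene{i}.png") for i in(0,12))
cv2.imwrite("pics/cmp.png",np.hstack([cv2.resize(x[125:225,180:310],None,fx=3,fy=3) for x in(a,c)]))
E
```

```text
(no output)
```

View pics/cmp.png

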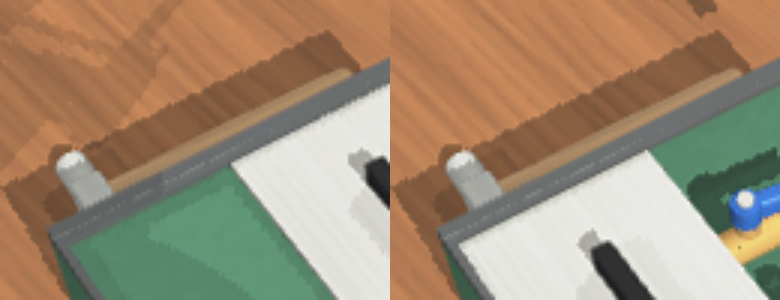

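The gas is off: I slid the cover fully back, then pushed the red handle a quarter turn clockwise to its hard stop, and handed the job in after about 12 s of the 46 s allowed. The robot was clear of everything at the end, with a force reading of about 0.

**Problem on the way:** the real fingertips sat about 25 mm above the reported TCP, as the wrist and scene cameras both showed. My first push therefore passed over the rib without touching it. I allowed for the offset and the second push worked.

**Last checks:**
- **Cover:** it stopped with a 33 N reaction, and the rib measured box x = +73 mm then. It did not move while I turned the handle: the cover's image was unchanged.
- **Red handle:** it stopped with a 25 N reaction and no further movement. The wrist camera measured its angle at about 92°, lying across its pipe.
- **Blue handle, jar and bangle:** the pictures show no change.
- **Hammer:** my automatic comparison flagged its area. That area also contains the moved cover, and side-by-side views show the hammer where it was.

**Checks that disagreed:** in the last scene picture, the networks gave wrong positions for the red tip and the bangle, both on the blue lever. They also placed the rib about 7 mm off along box x. I used the wrist view and the picture comparison instead.

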